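Wind a worm clamp down onto a terminal strip

ROBOT

A 6-joint arm with a two-finger parallel gripper is mounted at the origin on the work surface. World frame = base frame: x ahead of the robot, y to its left, z up, the work surface at z = 0. Lengths are in m, angles in rad, forces in N, time in s.
With the tool pointing down it reaches from about 0.35 to 0.925 m from the base axis. Payload 6.4 kg.
Tool frame: the origin (TCP) lies on the centre line of the jaws, within the pads' length; the fingertips stand 25 mm ahead of it and the grasp point (between the pads) lies 6 mm ahead of it; z points along the fingers, x is the direction in which the jaws open and shut, and the axes are right-handed (so a half turn about z gives the same grasp; the last joint's range is limited). The gripper opens to 94 mm and grips with 3 to 60 N. Pads are 16 mm wide; open, the fingers measure 119 mm over their backs; the gripper's body (75 mm by 177 mm) begins 78 mm behind the grasp point.
Start: joints at [-1.365, 0.245, 1.558, -0, 1.339, -0.174], TCP at [0.241, -0.604, 0.23] pointing down, gripper open.
Joint ranges: [-3.13, 3.13], [-1.02, 2.26], [0.13, 2.54], [-0.95, 4.09], [0.21, 2.88], [-2.74, 2.74]. Speed limits (rad/s): [2.57, 2.57, 3.14, 3.14, 3.14, 3.14].

INTERFACE

Orientations are given as a unit quaternion [w, x, y, z].
In Python, from bench import r gives the robot as it stands.
- The arm moves only by the tool carry_out, never from a script. Its arguments are lists of equal length, an entry for each row: "dp": the shift along the tool's x, y, z in cm, a list of three; "rot": the turn, a rotation vector about the tool's x, y, z in degrees, a list of three. A call has 1 to 20 rows; each row is the pose to reach, as a shift and turn from the pose commanded when the call began, along the tool's axes at that moment; what a row does not reach only later rows make up. A row lasts 1/8 s, in which the tool goes at most 62.5 mm and 10.7 degrees, less where a joint would pass 70% of its speed; a pose out of reach is approached as far as the arm can. A call with a gripper value outside its range is refused whole. "jaw" is the closure, from 0 (fully open) to 1 (shut), set as the call begins (left out, the last holds). The fingers move at their own pace and stop on an object; "newtons" is the grip in N (left out, the last holds). Time passes only in rows, so rows that repeat a pose let the fingers close. It gives the time, the measured TCP pose, the force and the opening at its end, in the units of the state.
- r.observe(): the state, without advancing time (a new reading comes with each control period).
- r.snapshot(name): name is "scene" or "top" or "wrist"; returns a dict with "pixels" (384x512x3 uint8, red, green, blue), "depth" (384x512 float32, m along the optical axis (not along the pixel's ray), 0 where there is no reading), "intrinsics" (3x3 intrinsics, pixels), "k1" (the pictures are not rectified: a ray, as slopes to the right and down, at radius r is drawn at 1 + k1 r^2 times it, then the intrinsics apply), "R" (3x3) and "t" (3): a world point X has camera coordinates R X + t. Camera axes: x right, y down, z forward; pixel columns grow to the right and rows downward; lengths in m; the calibration is good to about 2 mm. A picture is of the moment at which its call begins.
- r.close_job(): hands the job in, once; it reports no verdict.
The state is a dict: "clock": time; "joints": joint angles; "joint_vel": joint speeds; "effort": joint torques, N m; "tool_pos": TCP position; "orientation": TCP orientation; "wrist_force": force on the tool from outside, world axes, zero at the start; "torque": the same for the moment, N m; "opening": finger opening in m.
Only numpy, scipy, OpenCV 4.12 (cv2) and the standard library are available. Lean on these libraries where they do the work, as an engineer would, in place of code of your own. Each camera call takes 0.05 s, during which the arm holds its last target. There are 200 camera calls.

TASK

Push the strip of terminal blocks along its channel until it is fully home against the end stop, then wind the worm handwheel clockwise, turn after turn, until the clamp arm has come down from its raised division to the level one and its sprung foot holds the strip firmly, with about 15 N. Stop by feel: more than 30 N crushes the strip. Leave the clamp tight and the things lying around undisturbed.

Things in the scene. Friction and masses are not known exactly. Their poses are not given: they have to be found in the camera images.
- station: Fixed worm-clamp station on a dark steel base plate 300 x 340 x 10 mm. Origin at table level, x along the channel towards the end stop, y towards the grey gearbox (105 x 75 mm, centre at x 52, y 130 mm, top at z 100 mm), z up. Two grey cheeks (top at z 95 mm) at x 75, y -84 and -16 mm carry the arm's pivot.
- home (a point): Where strip_center must be when the strip is fully home; axes as the station's. Channel: aluminium, 215 mm long, open at the rear (-x end, 140 mm behind this point); inner width 46 mm, floor 19 mm below this point, side walls 16 mm high over the floor (3 mm below this point). End-stop face 40 mm ahead (+x) of this point.
- strip_center (a point): Centre (half-way up) of the loose strip of grey terminal blocks, 80 mm long (its x, along the channel), 42 mm wide, 38 mm tall (the top 10 mm is a ridge only 26 mm wide), about 0.16 kg. It starts in the channel 25 to 40 mm short of home and slides; its rear end face lies 40 mm behind (-x) this point.
- crank_axis (a point): Point on the vertical axis of the handwheel (aluminium disc of 82 mm diameter on the gearbox, top at z = 115 mm), level with the middle of the handle; 35 mm along the station's x and 180 mm along its y from home. Fixed; axes as the station's.
- handle (a point): Middle of the black upright handle on the handwheel: 16 mm diameter, 52 mm tall (26 mm above and below this point), 30 mm from crank_axis. It spins freely on its pin, so one grasp can lead it round and round crank_axis. The disc's top is 27 mm below this point, its low hub's top 24 mm below. Clockwise from above lowers the clamp arm.
- wheel (a joint): Handwheel angle, rad: starts between -22 and -17.6, grows clockwise from above. The arm's angle above level is -wheel/16. Self-locking: stays where left. Turning freely takes about 5.7 N along the handle's circle (2 to 3 N may stay when paused); once the foot bears, each 10 N there adds 1.9 N at the handle, and one radian of the wheel adds about 50 N at the foot.
- clamp: The dark steel clamp arm, 100 mm long, with its foot. Origin on its level pivot axis, 80 mm ahead (+x) of home, 75 mm above the table; the arm lies along its own -x, nearly upright at first, level over the strip when clamped.
- clamp_tip (a point): Point in the arm 90 mm from its pivot, above its foot: a black rubber disc of 22 mm on a spring (9 N/mm) under the arm. The foot's set-screw differs each time by up to 5 mm either way and is not measured: the foot first touches the home strip somewhere between 0.09 rad above and 0.05 rad below level, to be felt at the handle.
- driver: Bystander: screwdriver lying on the table.
- roll: Bystander: roll of label tape, 76 mm diameter, 30 mm high, on the table.
- parts_bin: Bystander: small open blue plastic bin, 110 x 90 x 50 mm, on the table.
Things that resemble listed ones, but are neither listed nor needed, are in the scene too. There is more than one size of the part that bears strip_center; the job needs the middle-sized.

How it is judged:
On the way, in this order (a step that is already met when the one before it is completed fails the run):
1. the strip is fully home against the end stop while the clamp arm is still up (x of strip_center in the frame of home between -0.0025 and 0.0025 m and y of strip_center in the frame of home between -0.004 and 0.004 m and z of strip_center in the frame of home between -0.003 and 0.004 m and value of joint wheel below -8 rad), for 0.2 s.
2. the foot of the clamp bears on the strip with more than 8 N (contact force between clamp and strip above 8 N), for 0.2 s.
At the end, for the whole second after the job is handed in: the strip is home in its channel (within 2.5 mm of the stop position lengthwise, 4 mm sideways, seated on the floor), the clamp's foot presses on it with 8 to 25 N, and the handwheel is at rest (x of strip_center in the frame of home between -0.0025 and 0.0025 m and y of strip_center in the frame of home between -0.004 and 0.004 m and z of strip_center in the frame of home between -0.003 and 0.004 m and contact force between clamp and strip between 8 and 25 N and velocity of joint wheel between -0.05 and 0.05 rad/s); the robot touches nothing.
It fails at once if the strip is crushed: the clamp presses on it with more than 30 N (contact force between clamp and strip above 30 N).
It fails at once if the screwdriver is disturbed: moved by more than 30 mm (distance of driver from where it was at the start of the episode above 0.03 m).
It fails at once if the roll of tape is disturbed: moved by more than 30 mm (distance of roll from where it was at the start of the episode above 0.03 m).
It fails at once if the blue bin is disturbed: moved by more than 30 mm (distance of parts_bin from where it was at the start of the episode above 0.03 m).
It also fails if it takes over 72 s, if anything falls off the work surface, if the arm or the gripper's body presses on something with over 40 N, if the wrist force passes 120 N, or if a joint passes its speed limit or range.

## Working session

There is one attempt and no reset: what is moved stays moved. The work goes in short steps, Python scripts to look and compute and a tool call to move; the robot and the scene stay as the last step left them, time stands still between calls to the robot, and variables do not carry over. Pictures are saved under pics/ and viewed, about 8 in all and at most 12, crops included, and the job is handed in when it is done.

Besides the shell and the picture viewer there is one more tool, called after "Call:" as name(argument=value, ...) on one line, values as JSON. carry_out: Moves the arm, as the interface text tells. Its arguments: {"type":"object","properties":{"dp":{"type":"array"},"rot":{"type":"array"},"jaw":{"type":"number"},"newtons":{"type":"number"}},"required":["dp","rot"]}

```bash
ls; mkdir -p pics; cat > h.py <<'E'
import numpy as np, cv2
from bench import r
def snap(n,f=None):
    s=r.snapshot(n)
    if f: cv2.imwrite('pics/'+f,cv2.cvtColor(s['pixels'],cv2.COLOR_RGB2BGR)); np.savez('pics/'+f+'.npz',**s)
    return s
def ray(s,u,v):
    K=s['intrinsics'];d=np.array([(u-K[0,2])/K[0,0],(v-K[1,2])/K[1,1]]);q=d.copy()
    for _ in range(20): q=d/(1+float(s['k1'])*(q@q))
    R=s['R'];return -R.T@s['t'], R.T@np.array([q[0],q[1],1])
def onz(s,u,v,z):
    c,d=ray(s,u,v);return c+d*(z-c[2])/d[2]
def dep(s,u,v):
    c,d=ray(s,u,v);return c+d*float(s['depth'][int(round(v)),int(round(u))])
def proj(s,X):
    p=s['R']@np.asarray(X)+s['t'];q=p[:2]/p[2];q=q*(1+float(s['k1'])*(q@q));K=s['intrinsics'];return K[0,0]*q[0]+K[0,2],K[1,1]*q[1]+K[1,2]
def load(f):
    return dict(np.load('pics/'+f+'.npz'))
E
python3 - <<'E'
from h import *
a=snap('scene','scene.png');b=snap('top','top.png')
im=np.hstack([cv2.imread('pics/scene.png'),cv2.imread('pics/top.png')])
cv2.imwrite('pics/both.png',cv2.resize(im,(800,300)))
o=r.observe();print(o)
for s in(a,b): print(-s['R'].T@s['t'],s['k1'])
E
```

```text
pics
{'clock': 0.1, 'joints': array([-1.36511756e+00,  2.45730169e-01,  1.55885907e+00, -2.21320988e-05,
        1.33872018e+00, -1.74100869e-01]), 'joint_vel': array([ 3.99944243e-04, -5.16524139e-04, -2.25992073e-03,  6.81120680e-05,
        4.05449351e-04, -1.34917107e-03]), 'effort': array([ 1.60486788e-04, -4.16916990e+01, -3.15524769e+01,  6.86841435e-02,
        3.09907249e-02, -5.18898128e-05]), 'tool_pos': array([ 0.24086295, -0.60319576,  0.22948229]), 'orientation': array([-5.89576247e-04,  8.27864586e-01, -5.60927348e-01, -6.23967421e-04]), 'wrist_force': array([-0.49898634, -0.23385986,  0.74696619]), 'torque': array([ 0.02822216, -0.00237042, -0.0434793 ]), 'opening': 0.0942809394731349}
[1.18806192 0.12451962 0.97520745] -0.07440374387064363
[ 0.29485305 -0.01040366  1.60196165] -0.005553521997641343
```

View pics/top.png

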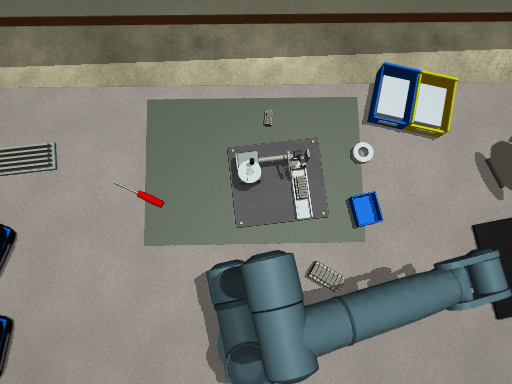

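View pics/scene.png

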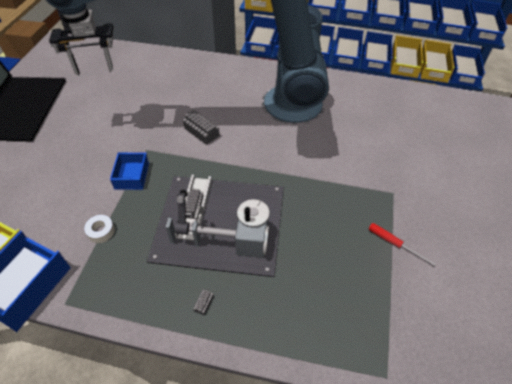

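Top view: the station plate is at about (278,183), with the handwheel at (249,171), the channel at (301,195), the arm pivot at about (298,160), the screwdriver at (140,195), the roll at (362,152) and the bin at (365,209). Strip candidates are the one in the channel (301,187), a larger one on the table (325,275) and a small one (268,118). The one in the channel is the middle-sized one.

```bash
python3 - <<'E'
from h import *
a=load('scene.png');b=load('top.png')
im=b['pixels'];hsv=cv2.cvtColor(im,cv2.COLOR_RGB2HSV)
print('plate px',im[205,265],im[150,275],'mat',im[220,200])
for p in [(240,205),(265,205),(249,171),(240,165),(275,160),(301,187),(303,213),(298,160),(268,118),(325,275)]: print(p,dep(b,*p).round(3))
# plate corners by screws/outline
c=[onz(b,u,v,.01) for u,v in[(228,149),(317,138),(328,217),(236,228)]]
c=np.array(c);print(c.round(3),np.linalg.norm(c-np.roll(c,-1,0),axis=1).round(3))
# white disc
m=(im.min(2)>190).astype(np.uint8);m[:, :230]=0;m[:,262:]=0;m[:155]=0;m[190:]=0
n,l,st,ce=cv2.connectedComponentsWithStats(m)
print(st,ce)
cr=im[125:240,215:340];big=cv2.resize(cr,None,fx=5,fy=5,interpolation=cv2.INTER_CUBIC)
cv2.imwrite('pics/crop1.png',cv2.cvtColor(big,cv2.COLOR_RGB2BGR)[:600])
E
```

```text
plate px [94 96 97] [94 94 92] mat [108 118 105]
(240, 205) [0.482 0.021 0.012]
(265, 205) [ 0.481 -0.07   0.006]
(249, 171) [ 0.587 -0.014  0.115]
(240, 165) [0.609 0.017 0.116]
(275, 160) [ 0.633 -0.107  0.079]
(301, 187) [ 0.538 -0.199  0.052]
(303, 213) [ 0.448 -0.207  0.019]
(298, 160) [ 0.646 -0.196  0.01 ]
(268, 118) [ 0.804 -0.088  0.026]
(325, 275) [ 0.228 -0.27   0.057]
[[ 0.692  0.062  0.01 ]
 [ 0.729 -0.27   0.01 ]
 [ 0.433 -0.298  0.01 ]
 [ 0.399  0.036  0.01 ]] [0.335 0.298 0.336 0.294]
[[     0      0    512    384 196285]
 [   236    157      1      4      4]
 [   238    160     23     23    316]
 [   237    163      1      3      3]] [[255.51100186 191.53275594]
 [236.         158.5       ]
 [249.08860759 171.83227848]
 [237.         164.        ]]
```

View pics/crop1.png

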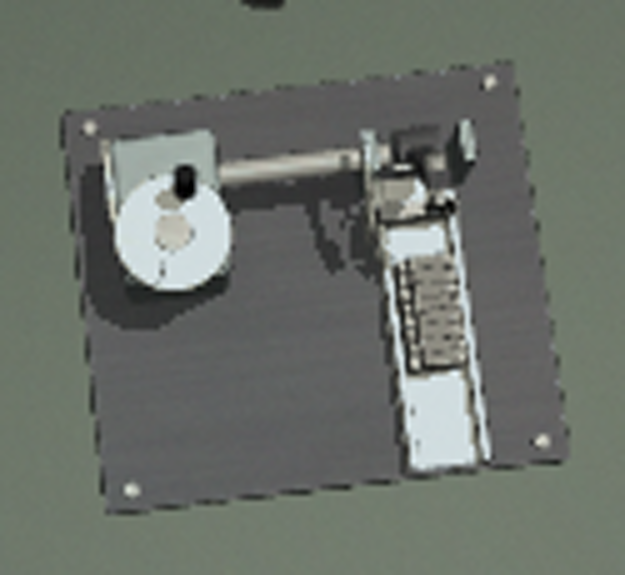

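The crop shows the strip at crop (437,310) in the channel, whose end is under the cheeks at (415,190). The disc centre is at (173,232) and the handle at (184,182). Next I move above the channel and look with the wrist camera.

```bash
cat >> h.py <<'E'
from scipy.spatial.transform import Rotation as Ro
def to(X,yaw_deg=None):
    "dp cm and rot deg (tool axes) from present pose to world X, tool down with tool x at yaw"
    o=r.observe();q=o['orientation'];R=Ro.from_quat([q[1],q[2],q[3],q[0]])
    dp=R.inv().apply(np.asarray(X)-o['tool_pos'])*100
    rot=np.zeros(3)
    if yaw_deg is not None:
        y=np.radians(yaw_deg);x=np.array([np.cos(y),np.sin(y),0]);z=np.array([0,0,-1.]);T=np.c_[x,np.cross(z,x),z]
        rot=np.degrees((R.inv()*Ro.from_matrix(T)).as_rotvec())
    print('pos',o['tool_pos'].round(4),'dp',dp.round(2),'rot',rot.round(2));return dp,rot
def st(O,yaw,p):
    c,s=np.cos(yaw),np.sin(yaw);return np.array([O[0]+c*p[0]-s*p[1],O[1]+s*p[0]+c*p[1],p[2]])
E
python3 -c "
from h import *
to([.47,-.17,.33],-84.2)"
```

```text
pos [ 0.2409 -0.6032  0.2295] dp [-31.76 -37.34  -9.99] rot [-0.    0.1  15.96]
```

Call:
carry_out(dp=[[-2, -2, -5], [-6, -7, -10], [-10, -12, -10], [-14, -17, -10], [-18, -22, -10], [-22, -27, -10], [-26, -32, -10], [-31.8, -37.3, -10], [-31.8, -37.3, -10], [-31.8, -37.3, -10], [-31.8, -37.3, -10], [-31.8, -37.3, -10]], rot=[[0, 0, 2], [0, 0, 4], [0, 0, 6], [0, 0, 8], [0, 0, 10], [0, 0, 12], [0, 0, 14], [0, 0, 16], [0, 0, 16], [0, 0, 16], [0, 0, 16], [0, 0, 16]], jaw=1, newtons=20)

```text
clock: 1.6
tool_pos: [0.4691, -0.1712, 0.3302]
orientation: [0.0, 0.741, -0.671, -0.0]
wrist_force: [0.3, 0.6, -1.0]
opening: 0.0008
```

```bash
python3 - <<'E'
from h import *
s=snap('wrist','w1.png');print(-s['R'].T@s['t'],s['R'].round(2),s['k1']);o=r.observe();print(o['tool_pos'],o['opening'],o['wrist_force'],o['joints'].round(2))
E
```

```text
[ 0.53706043 -0.16434577  0.48397487] [[ 0.1  -1.   -0.  ]
 [-0.97 -0.1   0.23]
 [-0.23 -0.02 -0.97]] -0.057103913605411005
[ 0.4691187  -0.17115023  0.33028677] 0.0005567831001445412 [ 0.08873139 -0.04829841  0.03783619] [-0.58 -0.18  1.82 -0.    1.51  0.9 ]
```

View pics/w1.png

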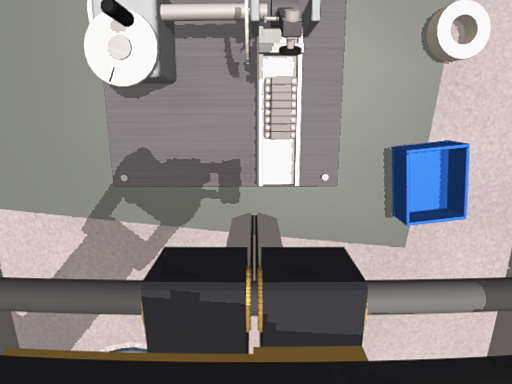

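Wrist view: the disc is centred at about (120,47) with the handle leaning out at (117,12). The channel runs x 258–300, y 55–186. The strip is at (280,107), with its rear edge at row ~138.

```bash
python3 - <<'E'
from h import *
s=load('w1.png');b=load('top.png');sc=load('scene.png')
im=s['pixels']
m=(im.min(2)>200).astype(np.uint8);m[:,165:]=0;m[100:]=0;m[:,:80]=0
cn=max(cv2.findContours(m,0,2)[0],key=cv2.contourArea)
P=np.array([onz(s,u,v,.115) for u,v in cn[:,0]])
hull=cv2.convexHull(((P[:,:2])*1e4).astype(np.float32))
(c,rad)=cv2.minEnclosingCircle(hull);print('wheel c',np.array(c)/1e4,rad/1e4, 'pts z check',dep(s,105,60),dep(s,135,70))
for n,p in dict(floorL=(268,165),floorR=(290,165),rear1=(270,137),rear2=(290,137),top1=(281,130),top2=(281,85),wl=(260,150),wr=(299,150),wl2=(262,90),wr2=(299,90)).items(): print(n,dep(s,*p).round(4),im[p[1],p[0]])
# channel wall edges at several rows
for v in (80,150,165,180):
    D=[dep(s,u,v)[2] for u in range(250,308)];print(v,(np.array(D)*1000).astype(int))
u=281
print('col281',[(v,int(dep(s,u,v)[2]*1000),dep(s,u,v)[0].round(3)) for v in range(66,150,2)])
# plate
for u,v in((113,186),(338,186)): print('pl',onz(s,u,v,.01))
big=cv2.resize(im[0:160,70:320],(750,480),interpolation=cv2.INTER_CUBIC);cv2.imwrite('pics/c2.png',cv2.cvtColor(big,cv2.COLOR_RGB2BGR))
E
```

```text
wheel c [ 0.60053525 -0.01458234] 0.05127985229492187 pts z check [0.5749847  0.00298066 0.11432893] [ 0.56712131 -0.03098871  0.11543662]
floorL [ 0.4603 -0.1928  0.013 ] [250 250 251]
floorR [ 0.4637 -0.2249  0.0137] [252 252 255]
rear1 [ 0.5034 -0.1896  0.0421] [95 89 87]
rear2 [ 0.5061 -0.2167  0.0403] [158 149 144]
top1 [ 0.5147 -0.2025  0.0512] [194 183 178]
top2 [ 0.5715 -0.1958  0.0516] [175 165 160]
wl [ 0.4831 -0.1783  0.0298] [254 254 255]
wr [ 0.4887 -0.2327  0.0302] [244 242 240]
wl2 [ 0.5642 -0.1726  0.029 ] [231 228 230]
wr2 [ 0.5693 -0.2223  0.0299] [253 253 255]
80 [10  9  9  8  9  9  9 10 29 30 30 29 29 13 26 41 41 42 41 42 43 51 50 50
 51 52 51 51 52 52 52 53 53 51 52 53 50 51 51 52 51 53 42 41 42 42 42 28
 28 31 29 30  9 10 10 10 11  8]
150 [ 7 10 10 10  9  9 10 10 28 28 29 29 29 14 14 13 12 13 12 13 13 13 12 14
 12 15 13 13 14 12 14 11 15 14 13 13 12 14 13 14 11 14 14 12 18 28 27 30
 29 30  9  9 10  9  8  9  9  9]
165 [  9   9  10   7   9   9   9   9  29  30  29  28  28  13  12  13  13  13
  13  14 483  14  13  13  14  12  13  12  13  13  13  15  14  15  13  14
 
[... 949 characters left out ...]
8, 50, np.float64(0.543)), (110, 51, np.float64(0.54)), (112, 52, np.float64(0.538)), (114, 49, np.float64(0.535)), (116, 51, np.float64(0.533)), (118, 52, np.float64(0.53)), (120, 51, np.float64(0.528)), (122, 51, np.float64(0.525)), (124, 52, np.float64(0.523)), (126, 52, np.float64(0.52)), (128, 52, np.float64(0.517)), (130, 51, np.float64(0.515)), (132, 52, np.float64(0.512)), (134, 51, np.float64(0.51)), (136, 52, np.float64(0.507)), (138, 51, np.float64(0.504)), (140, 12, np.float64(0.499)), (142, 11, np.float64(0.496)), (144, 13, np.float64(0.493)), (146, 14, np.float64(0.49)), (148, 13, np.float64(0.487))]
pl [0.40470789 0.03732877 0.01      ]
pl [ 0.43866258 -0.30151112  0.01      ]
```

View pics/c2.png

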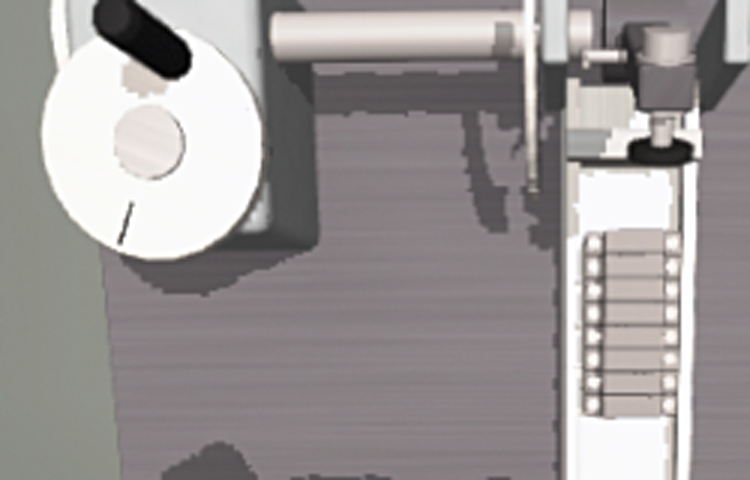

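```bash
python3 - <<'E'
from h import *
s=load('w1.png');b=load('top.png')
im=s['pixels'];m=(im.min(2)>200).astype(np.uint8);m[:,165:]=0;m[100:]=0;m[:,:80]=0
cn=max(cv2.findContours(m,0,1)[0],key=cv2.contourArea)[:,0]
P=np.array([onz(s,u,v,.115)[:2] for u,v in cn if v>35])
c=np.array([.586,-.016])
for _ in range(30):
    d=np.linalg.norm(P-c,axis=1);k=abs(d-.041)<(.02 if _<8 else .003)
    A=np.c_[2*P[k],np.ones(k.sum())];x=np.linalg.lstsq(A,(P[k]**2).sum(1),rcond=None)[0];c=x[:2]
print('wheel',c,np.sqrt(x[2]+c@c),k.sum(),'hub',onz(s,119.7,47.3,.118))
bt=onz(b,249.6,171.4,.115);print('top cam',bt)
# handle: top cam & wrist, top end
w=onz(s,70+108/3,4,.168);t=onz(b,215+184/5-.3,125+172/5,.168);print('handle top end',w,t)
w=onz(s,70+178/3,67/3,.118);print('handle foot',w)
# channel edges from depth
L=[];Rr=[]
for v in range(82,184,3):
    z=np.array([dep(s,u,v)[2] for u in range(250,308)])
    k=np.where((z>.024)&(z<.034))[0]
    k1=k[0];k2=k[-1]
    L.append(onz(s,250+k1-.5,v,.029));Rr.append(onz(s,250+k2+.5,v,.029))
L=np.array(L);Rr=np.array(Rr)
for Q in(L,Rr):
    p=np.polyfit(Q[:,0],Q[:,1],1);print('edge slope deg',np.degrees(np.arctan(p[0])),'y at .5425',np.polyval(p,.5425))
E
```

```text
wheel [ 0.58944817 -0.01356216] 0.03979028449569974 128 hub [ 0.58897111 -0.01455117  0.118     ]
top cam [ 0.5857667  -0.01600948  0.115     ]
handle top end [ 0.61854331 -0.02124257  0.168     ] [ 0.61599969 -0.02283317  0.168     ]
handle foot [ 0.61502809 -0.02420215  0.118     ]
edge slope deg 5.962320101484033 y at .5425 -0.1686848633631139
edge slope deg 5.668212494784819 y at .5425 -0.22787409634772077
```

```bash
python3 -c "
from h import *
to([.482,-.2048,.12],-84.15);to([.482,-.2048,.047],-84.15)"
```

```text
pos [ 0.4691 -0.1712  0.3303] dp [ 3.48 -0.96 21.03] rot [ 0.02  0.01 -0.2 ]
pos [ 0.4691 -0.1712  0.3303] dp [ 3.48 -0.96 28.33] rot [ 0.02  0.01 -0.2 ]
```

Call:
carry_out(dp=[[3.5, -1, 4], [3.5, -1, 9], [3.5, -1, 14], [3.5, -1, 19], [3.5, -1, 23], [3.5, -1, 26], [3.5, -1, 28.3], [3.5, -1, 28.3], [3.5, -1, 28.3]], rot=[[0, 0, 0], [0, 0, 0], [0, 0, 0], [0, 0, 0], [0, 0, 0], [0, 0, 0], [0, 0, 0], [0, 0, 0], [0, 0, 0]])

```text
clock: 2.78
tool_pos: [0.4835, -0.2048, 0.0484]
orientation: [-0.0, 0.741, -0.671, 0.001]
wrist_force: [-1.2, -0.3, -0.0]
opening: 0.0005
```

Call:
carry_out(dp=[[0, -0.6, 0], [0, -1.2, 0], [0, -1.6, 0], [0, -2.0, 0], [0, -2.4, 0], [0, -2.8, 0], [0, -3.2, 0], [0, -3.5, 0], [0, -3.7, 0], [0, -3.8, 0], [0, -3.8, 0]], rot=[[0, 0, 0], [0, 0, 0], [0, 0, 0], [0, 0, 0], [0, 0, 0], [0, 0, 0], [0, 0, 0], [0, 0, 0], [0, 0, 0], [0, 0, 0], [0, 0, 0]])

```text
clock: 4.15
tool_pos: [0.5209, -0.2001, 0.0474]
orientation: [-0.0, 0.742, -0.671, 0.0]
wrist_force: [-0.3, -0.1, -0.6]
opening: 0.0006
```

Call:
carry_out(dp=[[0, -0.1, 0], [0, -0.2, 0], [0, -0.3, 0], [0, -0.3, 0]], rot=[[0, 0, 0], [0, 0, 0], [0, 0, 0], [0, 0, 0]])

```text
clock: 4.65
tool_pos: [0.5229, -0.1998, 0.0474]
orientation: [0.001, 0.742, -0.671, -0.001]
wrist_force: [-5.5, -1.4, 3.8]
opening: 0.0004
```

Call:
carry_out(dp=[[0, -0.1, 0], [0, -0.2, 0], [0, -0.2, 0]], rot=[[0, 0, 0], [0, 0, 0], [0, 0, 0]])

```text
clock: 5.03
tool_pos: [0.5229, -0.1998, 0.0475]
orientation: [0.003, 0.742, -0.67, -0.003]
wrist_force: [-14.8, -3.6, 10.2]
opening: 0.0005
```

Stopped hard at x = 0.5229 with 15 N, so the strip is home. Back off, rise and check.

Call:
carry_out(dp=[[0, 1, 0], [0, 3, 0], [0, 4, 0], [0, 4, -3], [0, 4, -8], [0, 4, -13], [0, 4, -18], [0, 4, -23], [0, 4, -27], [0, 4, -27], [0, 4, -27]], rot=[[0, 0, 0], [0, 0, 0], [0, 0, 0], [0, 0, 0], [0, 0, 0], [0, 0, 0], [0, 0, 0], [0, 0, 0], [0, 0, 0], [0, 0, 0], [0, 0, 0]], jaw=0.45)

```text
clock: 6.4
tool_pos: [0.4856, -0.2033, 0.3161]
orientation: [0.0, 0.742, -0.671, -0.001]
wrist_force: [0.2, 0.1, -0.7]
opening: 0.0513
```

```bash
python3 - <<'E'
from h import *
s=snap('wrist','w2.png');o=r.observe();print(o['tool_pos'],o['opening'])
im=s['pixels']
# strip rear along channel centre line
for t in np.arange(-.06,-.02,.002):
    p=np.array([.5715,-.1958,.051])+t*np.array([.9948,.1019,0]);u,v=proj(s,p);print(round(t,3),int(u),int(v),(dep(s,u,v)[2]*1000).round(0),end='; ')
print()
print('arm top pts',max((dep(s,u,v)[2] for u in range(240,330) for v in range(0,120) if .05<s['depth'][v,u]),default=0))
cv2.imwrite('pics/w2c.png',cv2.cvtColor(cv2.resize(im[0:200,60:360],(750,500)),cv2.COLOR_RGB2BGR))
to([.6165,-.0225,.27],-84.15);to([.6165,-.0225,.15],-84.15)
E
```

```text
[ 0.48534183 -0.2030784   0.31537837] 0.05154311097171529
-0.06 255 143 15.0; -0.058 255 141 13.0; -0.056 255 139 13.0; -0.054 255 138 14.0; -0.052 255 136 13.0; -0.05 255 135 14.0; -0.048 255 133 13.0; -0.046 255 132 14.0; -0.044 255 130 15.0; -0.042 255 128 13.0; -0.04 255 127 15.0; -0.038 255 125 14.0; -0.036 255 124 50.0; -0.034 255 122 53.0; -0.032 255 120 52.0; -0.03 255 119 51.0; -0.028 255 117 52.0; -0.026 255 116 51.0; -0.024 255 114 53.0; -0.022 255 112 51.0; 
arm top pts 0.17043409047350372
pos [ 0.4853 -0.2031  0.3154] dp [-16.64 -14.87   4.54] rot [ 0.13  0.13 -0.09]
pos [ 0.4853 -0.2031  0.3154] dp [-16.61 -14.9   16.54] rot [ 0.13  0.13 -0.09]
```

View pics/w2c.png

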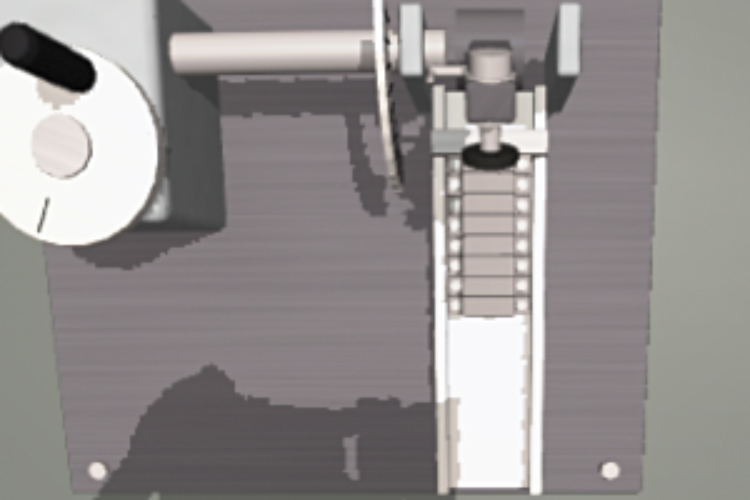

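The strip now sits up against the end stop and lies straight in the channel (crop: its rear edge is at row 315), with the arm still up. Now the handle.

Call:
carry_out(dp=[[-4, -3.6, 1], [-8, -7.2, 2.5], [-12, -10.8, 3.5], [-15, -13.5, 4.5], [-16.6, -14.9, 4.5], [-16.6, -14.9, 7], [-16.6, -14.9, 11], [-16.6, -14.9, 15], [-16.6, -14.9, 16.5], [-16.6, -14.9, 16.5], [-16.6, -14.9, 16.5]], rot=[[0, 0, 0], [0, 0, 0], [0, 0, 0], [0, 0, 0], [0, 0, 0], [0, 0, 0], [0, 0, 0], [0, 0, 0], [0, 0, 0], [0, 0, 0], [0, 0, 0]])

```text
clock: 7.82
tool_pos: [0.6187, -0.0239, 0.1545]
orientation: [-0.001, 0.742, -0.671, 0.001]
wrist_force: [0.1, -0.1, 1.1]
opening: 0.0518
```

```bash
python3 - <<'E'
from h import *
s=snap('wrist','w3.png');o=r.observe();print(o['tool_pos'],o['opening'],o['wrist_force'],o['joints'].round(2))
E
```

```text
[ 0.61878965 -0.02389505  0.15464884] 0.05156140249222753 [0.36425297 0.1024727  0.26378071] [-0.22  0.25  1.7  -0.    1.19  1.25]
```

View pics/w3.png

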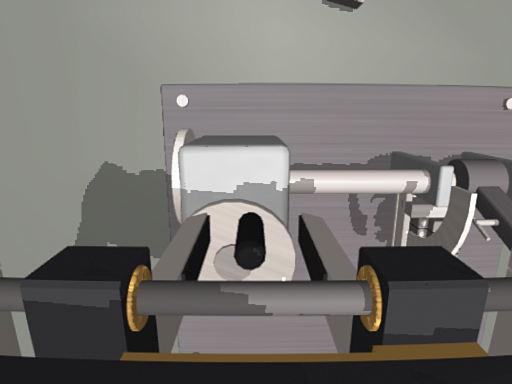

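The handle stands midway between the open fingers (pixel (250,240)). Lower slightly and close.

Call:
carry_out(dp=[[0, 0, 0.2], [0, 0, 0.2], [0, 0, 0.2], [0, 0, 0.2], [0, 0, 0.2], [0, 0, 0.2]], rot=[[0, 0, 0], [0, 0, 0], [0, 0, 0], [0, 0, 0], [0, 0, 0], [0, 0, 0]], jaw=1, newtons=25)

```text
clock: 8.62
tool_pos: [0.6175, -0.0227, 0.1505]
orientation: [-0.0, 0.742, -0.671, -0.001]
wrist_force: [-1.2, 4.9, 2.5]
opening: 0.0154
```

```bash
python3 - <<'E'
from h import *
s=snap('wrist','w4.png');o=r.observe();print(o['tool_pos'],o['opening'],o['wrist_force'])
# handle position from image: top end mask black near centre
q=o['orientation'];R=Ro.from_quat([q[1],q[2],q[3],q[0]]).as_matrix();print(R.round(4))
g=cv2.cvtColor(s['pixels'],cv2.COLOR_RGB2GRAY)
D=s['depth'];pts=[]
for v in range(195,275):
    for u in range(225,285):
        if g[v,u]<45 and D[v,u]>0: pts.append(dep(s,u,v))
pts=np.array(pts);k=(pts[:,2]>.158)&(pts[:,2]<.175);print(k.sum(),pts[k].mean(0),pts[k].min(0),pts[k].max(0))
E
```

```text
[ 0.61743205 -0.02270161  0.15051679] 0.015389476443160579 [-1.12375425  5.52580428  1.97491293]
[[ 1.005e-01 -9.949e-01 -3.000e-04]
 [-9.949e-01 -1.005e-01  1.400e-03]
 [-1.400e-03  2.000e-04 -1.000e+00]]
1063 [ 0.62119777 -0.0220405   0.16596664] [ 0.61188736 -0.03078759  0.15802378] [ 0.62759558 -0.01280325  0.17493842]
```

```bash
cat >> h.py <<'E'
def tab(th0,dphi,n,rad=3.0,hold=0):
    t=np.radians
    f=lambda p:[float(round(rad*(np.cos(t(th0-p+84.2))-np.cos(t(th0+84.2))),2)),float(round(rad*(np.cos(t(th0-p+174.2))-np.cos(t(th0+174.2))),2)),0]
    print([f(dphi*(i+1)) for i in range(n)])
E
python3 -c "
from h import *
tab(-13.8,10,9);tab(-13.8-90,18,20)"
```

```text
[[0.48, 0.22, 0], [0.91, 0.51, 0], [1.28, 0.88, 0], [1.58, 1.31, 0], [1.81, 1.78, 0], [1.94, 2.28, 0], [1.99, 2.81, 0], [1.95, 3.33, 0], [1.82, 3.83, 0]]
[[-0.45, 0.82, 0], [-1.13, 1.47, 0], [-1.98, 1.87, 0], [-2.91, 1.99, 0], [-3.83, 1.82, 0], [-4.66, 1.37, 0], [-5.3, 0.69, 0], [-5.7, -0.16, 0], [-5.83, -1.09, 0], [-5.65, -2.01, 0], [-5.2, -2.84, 0], [-4.52, -3.48, 0], [-3.67, -3.88, 0], [-2.74, -4.01, 0], [-1.82, -3.83, 0], [-1.0, -3.38, 0], [-0.35, -2.7, 0], [0.05, -1.85, 0], [0.17, -0.92, 0], [-0.0, 0.0, 0]]
```

Call:
carry_out(dp=[[0.48, 0.22, 0], [0.91, 0.51, 0], [1.28, 0.88, 0], [1.58, 1.31, 0], [1.81, 1.78, 0], [1.94, 2.28, 0], [1.99, 2.81, 0], [1.95, 3.33, 0], [1.82, 3.83, 0]], rot=[[0, 0, 0], [0, 0, 0], [0, 0, 0], [0, 0, 0], [0, 0, 0], [0, 0, 0], [0, 0, 0], [0, 0, 0], [0, 0, 0]])

```text
clock: 9.8
tool_pos: [0.5828, -0.0433, 0.1506]
orientation: [-0.003, 0.742, -0.671, 0.001]
wrist_force: [8.2, 10.8, -2.0]
opening: 0.016
```

```bash
cat >> h.py <<'E'
C=np.array([.589,-.014])
def turn(cmd,th0,dphi,n,c=C,rad=.030):
    tx=np.array([.1005,-.9949]);ty=np.array([-.9949,-.1005]);o=[]
    for i in range(n):
        a=np.radians(th0-dphi*(i+1));d=(c+rad*np.array([np.cos(a),np.sin(a)])-cmd)*100
        o.append([float(round(d@tx,2)),float(round(d@ty,2)),0])
    print(o);print('end cmd',c+rad*np.array([np.cos(a),np.sin(a)]),'end th',th0-dphi*n)
E
python3 -c "
from h import *
turn([.581,-.045],-104,18,20)
turn(C+.03*np.array([np.cos(np.radians(-104)),np.sin(np.radians(-104))]),-104,18,20)"
```

```text
[[-0.63, 0.73, 0], [-1.32, 1.37, 0], [-2.17, 1.77, 0], [-3.1, 1.89, 0], [-4.02, 1.72, 0], [-4.84, 1.26, 0], [-5.48, 0.58, 0], [-5.88, -0.27, 0], [-6.0, -1.2, 0], [-5.83, -2.12, 0], [-5.38, -2.94, 0], [-4.69, -3.59, 0], [-3.84, -3.99, 0], [-2.91, -4.11, 0], [-1.99, -3.93, 0], [-1.17, -3.48, 0], [-0.52, -2.8, 0], [-0.12, -1.95, 0], [-0.01, -1.01, 0], [-0.18, -0.09, 0]]
end cmd [ 0.58174234 -0.04310887] end th -464
[[-0.45, 0.82, 0], [-1.14, 1.47, 0], [-1.98, 1.87, 0], [-2.92, 1.98, 0], [-3.84, 1.81, 0], [-4.66, 1.36, 0], [-5.3, 0.67, 0], [-5.7, -0.18, 0], [-5.82, -1.11, 0], [-5.65, -2.03, 0], [-5.19, -2.85, 0], [-4.51, -3.49, 0], [-3.66, -3.89, 0], [-2.73, -4.01, 0], [-1.81, -3.84, 0], [-0.99, -3.39, 0], [-0.34, -2.7, 0], [0.06, -1.85, 0], [0.18, -0.92, 0], [0.0, 0.0, 0]]
end cmd [ 0.58174234 -0.04310887] end th -464
```

Call:
carry_out(dp=[[-0.63, 0.73, 0], [-1.32, 1.37, 0], [-2.17, 1.77, 0], [-3.1, 1.89, 0], [-4.02, 1.72, 0], [-4.84, 1.26, 0], [-5.48, 0.58, 0], [-5.88, -0.27, 0], [-6.0, -1.2, 0], [-5.83, -2.12, 0], [-5.38, -2.94, 0], [-4.69, -3.59, 0], [-3.84, -3.99, 0], [-2.91, -4.11, 0], [-1.99, -3.93, 0], [-1.17, -3.48, 0], [-0.52, -2.8, 0], [-0.12, -1.95, 0], [-0.01, -1.01, 0], [-0.18, -0.09, 0]], rot=[[0, 0, 0], [0, 0, 0], [0, 0, 0], [0, 0, 0], [0, 0, 0], [0, 0, 0], [0, 0, 0], [0, 0, 0], [0, 0, 0], [0, 0, 0], [0, 0, 0], [0, 0, 0], [0, 0, 0], [0, 0, 0], [0, 0, 0], [0, 0, 0], [0, 0, 0], [0, 0, 0], [0, 0, 0], [0, 0, 0]])

```text
clock: 12.3
tool_pos: [0.5833, -0.0432, 0.1506]
orientation: [-0.002, 0.742, -0.671, 0.002]
wrist_force: [6.9, 6.1, -3.5]
opening: 0.0157
```

Call:
carry_out(dp=[[-0.55, 0.82, 0], [-1.24, 1.47, 0], [-2.08, 1.87, 0], [-3.02, 1.98, 0], [-3.94, 1.81, 0], [-4.76, 1.36, 0], [-5.4, 0.67, 0], [-5.8, -0.18, 0], [-5.92, -1.11, 0], [-5.75, -2.03, 0], [-5.29, -2.85, 0], [-4.61, -3.49, 0], [-3.76, -3.89, 0], [-2.83, -4.01, 0], [-1.91, -3.84, 0], [-1.09, -3.39, 0], [-0.44, -2.7, 0], [-0.04, -1.85, 0], [0.08, -0.92, 0], [-0.1, 0.0, 0]], rot=[[0, 0, 0], [0, 0, 0], [0, 0, 0], [0, 0, 0], [0, 0, 0], [0, 0, 0], [0, 0, 0], [0, 0, 0], [0, 0, 0], [0, 0, 0], [0, 0, 0], [0, 0, 0], [0, 0, 0], [0, 0, 0], [0, 0, 0], [0, 0, 0], [0, 0, 0], [0, 0, 0], [0, 0, 0], [0, 0, 0]])

```text
clock: 14.8
tool_pos: [0.5832, -0.043, 0.1506]
orientation: [-0.001, 0.742, -0.671, 0.002]
wrist_force: [6.7, 2.6, -3.3]
opening: 0.0154
```

```bash
python3 - <<'E'
from h import *
s=snap('wrist','w5.png');t=snap('scene','s5.png');o=r.observe();print(o['tool_pos'],o['opening'],o['wrist_force'])
a=s['pixels'];b=cv2.resize(t['pixels'][150:290,140:300],(512,448))[:384]
cv2.imwrite('pics/w5b.png',cv2.cvtColor(cv2.resize(np.hstack([a,b]),(800,300)),cv2.COLOR_RGB2BGR))
E
```

```text
[ 0.58220597 -0.04277348  0.15059054] 0.015348047148876144 [ 2.42471188  2.20675391 -0.93477169]
```

View pics/w5b.png

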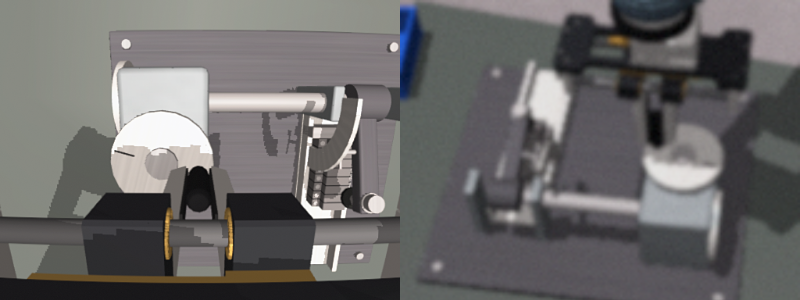

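The arm is now low over the strip, with its foot screw at about (372,203) in the left half. I'll measure its slope from depth.

```bash
python3 - <<'E'
from h import *
s=load('w5.png')
H=np.array([.5725,-.196]);yw=np.radians(5.85);X=np.array([np.cos(yw),np.sin(yw)]);Y=np.array([-X[1],X[0]])
P=[]
for v in range(100,300,2):
    for u in range(400,512,2):
        if s['depth'][v,u]>0:
            p=dep(s,u,v);d=p[:2]-H;P.append([d@X,d@Y,p[2],v,u])
P=np.array(P)
k=(abs(P[:,1])<.012)&(P[:,0]>-.04)&(P[:,0]<.1)&(P[:,2]>.056);Q=P[k]
for a in np.arange(-.04,.1,.01):
    w=Q[(Q[:,0]>=a)&(Q[:,0]<a+.01)]
    if len(w): print(round(a,2),len(w),np.percentile(w[:,2],[5,50,90]).round(4))
k2=(Q[:,0]>0.01)&(Q[:,0]<.075)
A=Q[k2];
p=np.polyfit(A[:,0],A[:,2],1)
for _ in range(10):
    e=A[:,2]-np.polyval(p,A[:,0]);g=abs(e-np.median(e))<.004;p=np.polyfit(A[g,0],A[g,2],1)
print('slope',p,np.arctan(-p[0]),g.sum(),len(A))
E
```

```text
-0.03 1 [0.0828 0.0828 0.0828]
-0.02 71 [0.0805 0.0843 0.108 ]
-0.01 179 [0.0779 0.1068 0.1143]
0.0 160 [0.0944 0.1033 0.1127]
0.01 129 [0.0903 0.0999 0.1014]
0.02 124 [0.0863 0.0969 0.0986]
0.03 124 [0.0856 0.0941 0.0961]
0.04 122 [0.0835 0.0911 0.0931]
0.05 94 [0.0861 0.0889 0.0902]
0.06 84 [0.0849 0.0866 0.0876]
0.07 109 [0.0878 0.0902 0.0916]
0.08 131 [0.089  0.0907 0.092 ]
0.09 90 [0.0785 0.0856 0.088 ]
slope [-0.2621987   0.10369962] 0.25642643372796425 598 737
```

```bash
python3 - <<'E'
from h import *
pt=lambda a:C+.03*np.array([np.cos(np.radians(a)),np.sin(np.radians(a))])
turn(pt(-104),-104,5,18)
for a in range(-194,-420,-10): print(a);turn(pt(a),a,10/3,3)
E
```

```text
[[-0.1, 0.24, 0], [-0.22, 0.47, 0], [-0.36, 0.7, 0], [-0.52, 0.9, 0], [-0.69, 1.1, 0], [-0.89, 1.28, 0], [-1.09, 1.44, 0], [-1.31, 1.58, 0], [-1.54, 1.7, 0], [-1.79, 1.8, 0], [-2.03, 1.88, 0], [-2.29, 1.94, 0], [-2.55, 1.97, 0], [-2.81, 1.99, 0], [-3.07, 1.97, 0], [-3.33, 1.94, 0], [-3.59, 1.89, 0], [-3.84, 1.81, 0]]
end cmd [ 0.55989113 -0.00674234] end th -194
-194
[[-0.16, -0.06, 0], [-0.32, -0.14, 0], [-0.47, -0.22, 0]]
end cmd [ 0.56159364 -0.0017979 ] end th -204.0
-204
[[-0.15, -0.09, 0], [-0.29, -0.19, 0], [-0.43, -0.3, 0]]
end cmd [0.56412887 0.00277579] end th -214.0
-214
[[-0.13, -0.12, 0], [-0.25, -0.24, 0], [-0.37, -0.37, 0]]
end cmd [0.56741981 0.00683975] end th -224.0
-224
[[-0.11, -0.14, 0], [-0.21, -0.28, 0], [-0.3, -0.43, 0]]
end cmd [0.57136644 0.01027051] end th -234.0
-234
[[-0.08, -0.15, 0], [-0.16, -0.31, 0], [-0.22, -0.47, 0]]
end cmd [0.57584887 0.01296382] end th -244.0
-244
[[-0.06, -0.17, 0], [-0.1, -0.33, 0], [-0.14, -0.5, 0]]
end cmd [0.58073088 0.01483785] end th -254.0
-254
[[-0.03, -0.17, 0], [-0.04, -0.35, 0], [-0.05, -0.52, 0]]
end cmd [0.58586415 
[... 1012 characters left out ...]
02, 0], [0.52, 0.04, 0]]
end cmd [ 0.61892692 -0.01609269] end th -364.0
-364
[[0.17, 0.03, 0], [0.34, 0.08, 0], [0.51, 0.13, 0]]
end cmd [ 0.61810887 -0.02125766] end th -374.0
-374
[[0.16, 0.06, 0], [0.32, 0.14, 0], [0.47, 0.22, 0]]
end cmd [ 0.61640636 -0.0262021 ] end th -384.0
-384
[[0.15, 0.09, 0], [0.29, 0.19, 0], [0.43, 0.3, 0]]
end cmd [ 0.61387113 -0.03077579] end th -394.0
-394
[[0.13, 0.12, 0], [0.25, 0.24, 0], [0.37, 0.37, 0]]
end cmd [ 0.61058019 -0.03483975] end th -404.0
-404
[[0.11, 0.14, 0], [0.21, 0.28, 0], [0.3, 0.43, 0]]
end cmd [ 0.60663356 -0.03827051] end th -414.0
-414
[[0.08, 0.15, 0], [0.16, 0.31, 0], [0.22, 0.47, 0]]
end cmd [ 0.60215113 -0.04096382] end th -424.0
```

Call:
carry_out(dp=[[-0.1, 0.24, 0], [-0.22, 0.47, 0], [-0.36, 0.7, 0], [-0.52, 0.9, 0], [-0.69, 1.1, 0], [-0.89, 1.28, 0], [-1.09, 1.44, 0], [-1.31, 1.58, 0], [-1.54, 1.7, 0], [-1.79, 1.8, 0], [-2.03, 1.88, 0], [-2.29, 1.94, 0], [-2.55, 1.97, 0], [-2.81, 1.99, 0], [-3.07, 1.97, 0], [-3.33, 1.94, 0], [-3.59, 1.89, 0], [-3.84, 1.81, 0]], rot=[[0, 0, 0], [0, 0, 0], [0, 0, 0], [0, 0, 0], [0, 0, 0], [0, 0, 0], [0, 0, 0], [0, 0, 0], [0, 0, 0], [0, 0, 0], [0, 0, 0], [0, 0, 0], [0, 0, 0], [0, 0, 0], [0, 0, 0], [0, 0, 0], [0, 0, 0], [0, 0, 0]])

```text
clock: 17.15
tool_pos: [0.5594, -0.0083, 0.1505]
orientation: [0.003, 0.742, -0.671, 0.0]
wrist_force: [-4.5, -5.4, 2.4]
opening: 0.0156
```

Call:
carry_out(dp=[[-0.16, -0.06, 0], [-0.32, -0.14, 0], [-0.47, -0.22, 0]], rot=[[0, 0, 0], [0, 0, 0], [0, 0, 0]])

```text
clock: 17.52
tool_pos: [0.5608, -0.0031, 0.1505]
orientation: [0.003, 0.742, -0.671, -0.0]
wrist_force: [-5.1, -4.1, 3.8]
opening: 0.0151
```

Call:
carry_out(dp=[[-0.15, -0.09, 0], [-0.29, -0.19, 0], [-0.43, -0.3, 0]], rot=[[0, 0, 0], [0, 0, 0], [0, 0, 0]])

```text
clock: 17.9
tool_pos: [0.5631, 0.0017, 0.1505]
orientation: [0.003, 0.742, -0.671, -0.001]
wrist_force: [-5.2, -3.8, 4.4]
opening: 0.0155
```

```bash
cat >> h.py <<'E'
def tang(pos,f):
    d=np.array(pos[:2])-C;a=np.arctan2(d[1],d[0]);er=np.array([np.cos(a),np.sin(a)]);et=np.array([np.sin(a),-np.cos(a)])
    print('th',np.degrees(a).round(1),'r',(np.hypot(*d)*1000).round(1),'Fres',(-(np.array(f[:2])@et)).round(2),'Frad',(np.array(f[:2])@er).round(2))
def now():
    o=r.observe();tang(o['tool_pos'],o['wrist_force'])
E
python3 -c "
from h import *
now();tang([.5833,-.0432],[6.9,6.1]);tang([.5832,-.043],[6.7,2.6])"
```

```text
th 148.8 r 30.3 Fres 5.97 Frad 2.43
th -101.0 r 29.8 Fres 5.6 Frad -7.31
th -101.3 r 29.6 Fres 6.06 Frad -3.86
```

Call:
carry_out(dp=[[-0.13, -0.12, 0], [-0.25, -0.24, 0], [-0.37, -0.37, 0]], rot=[[0, 0, 0], [0, 0, 0], [0, 0, 0]])

```text
clock: 18.27
tool_pos: [0.5662, 0.0061, 0.1505]
orientation: [0.003, 0.742, -0.67, -0.001]
wrist_force: [-5.2, -2.8, 4.5]
opening: 0.0159
```

Call:
carry_out(dp=[[-0.11, -0.14, 0], [-0.21, -0.28, 0], [-0.3, -0.43, 0]], rot=[[0, 0, 0], [0, 0, 0], [0, 0, 0]])

```text
clock: 18.65
tool_pos: [0.5701, 0.0099, 0.1505]
orientation: [0.003, 0.742, -0.671, -0.001]
wrist_force: [-5.5, -1.1, 5.0]
opening: 0.0154
```

```bash
python3 -c "
from h import *
now();tang([.5594,-.0083],[-4.5,-5.4]);tang([.5608,-.0031],[-5.1,-4.1])"
```

```text
th 128.3 r 30.4 Fres 4.98 Frad 2.59
th 169.1 r 30.1 Fres 6.15 Frad 3.4
th 158.9 r 30.2 Fres 5.66 Frad 3.28
```

Call:
carry_out(dp=[[-0.08, -0.15, 0], [-0.16, -0.31, 0], [-0.22, -0.47, 0]], rot=[[0, 0, 0], [0, 0, 0], [0, 0, 0]])

```text
clock: 19.02
tool_pos: [0.5746, 0.0128, 0.1505]
orientation: [0.002, 0.742, -0.671, -0.001]
wrist_force: [-6.9, 0.3, 6.0]
opening: 0.0154
```

Call:
carry_out(dp=[[-0.06, -0.17, 0], [-0.1, -0.33, 0], [-0.14, -0.5, 0]], rot=[[0, 0, 0], [0, 0, 0], [0, 0, 0]])

```text
clock: 19.4
tool_pos: [0.5795, 0.015, 0.1505]
orientation: [0.002, 0.742, -0.671, -0.002]
wrist_force: [-5.3, 1.2, 5.5]
opening: 0.0152
```

```bash
python3 -c "
from h import *
now()"
```

```text
th 108.2 r 30.5 Fres 4.62 Frad 2.8
```

Call:
carry_out(dp=[[-0.03, -0.17, 0], [-0.04, -0.35, 0], [-0.05, -0.52, 0]], rot=[[0, 0, 0], [0, 0, 0], [0, 0, 0]])

```text
clock: 19.77
tool_pos: [0.5846, 0.0162, 0.1505]
orientation: [0.002, 0.742, -0.671, -0.002]
wrist_force: [-6.7, 1.5, 5.5]
opening: 0.0153
```

Call:
carry_out(dp=[[0.0, -0.17, 0], [0.02, -0.35, 0], [0.04, -0.52, 0]], rot=[[0, 0, 0], [0, 0, 0], [0, 0, 0]])

```text
clock: 20.15
tool_pos: [0.59, 0.0165, 0.1505]
orientation: [0.002, 0.742, -0.671, -0.002]
wrist_force: [-5.5, 2.3, 4.9]
opening: 0.0152
```

```bash
python3 - <<'E'
from h import *
now()
s=snap('wrist','w6.png');now()
H=np.array([.5715,-.196]);yw=np.radians(5.85);X=np.array([np.cos(yw),np.sin(yw)]);Y=np.array([-X[1],X[0]])
g=np.argwhere(s['depth']>0);P=[]
for v,u in g[::2]:
    p=dep(s,u,v);d=p[:2]-H
    if abs(d@Y)<.013 and -.04<d@X<.08: P.append([d@X,d@Y,p[2],v,u])
P=np.array(P);print(len(P))
A=P[(P[:,0]>.01)&(P[:,0]<.065)&(P[:,2]>.07)&(P[:,2]<.12)]
if len(A)>20:
    p=np.polyfit(A[:,0],A[:,2],1)
    for _ in range(10):
        e=A[:,2]-np.polyval(p,A[:,0]);k=abs(e-np.median(e))<.004;p=np.polyfit(A[k,0],A[k,2],1)
    print('arm angle',np.arctan(-p[0]),k.sum(),p, 'px',A[:,3:].min(0),A[:,3:].max(0))
E
```

```text
th 88.2 r 30.5 Fres 5.61 Frad 2.11
th 87.8 r 30.5 Fres 5.68 Frad 1.97
1112
```

Call:
carry_out(dp=[[0.03, -0.17, 0], [0.08, -0.34, 0], [0.13, -0.51, 0]], rot=[[0, 0, 0], [0, 0, 0], [0, 0, 0]])

```text
clock: 20.58
tool_pos: [0.5952, 0.0159, 0.1505]
orientation: [0.001, 0.742, -0.671, -0.002]
wrist_force: [-6.3, 2.1, 4.6]
opening: 0.0155
```

Call:
carry_out(dp=[[0.06, -0.16, 0], [0.14, -0.32, 0], [0.22, -0.47, 0]], rot=[[0, 0, 0], [0, 0, 0], [0, 0, 0]])

```text
clock: 20.95
tool_pos: [0.6002, 0.0143, 0.1505]
orientation: [0.001, 0.742, -0.671, -0.002]
wrist_force: [-4.6, 3.7, 3.9]
opening: 0.0154
```

```bash
python3 -c "
from h import *
now()"
```

```text
th 68.3 r 30.4 Fres 5.66 Frad 1.78
```

Call:
carry_out(dp=[[0.09, -0.15, 0], [0.19, -0.29, 0], [0.3, -0.43, 0]], rot=[[0, 0, 0], [0, 0, 0], [0, 0, 0]])

```text
clock: 21.32
tool_pos: [0.6049, 0.0119, 0.1505]
orientation: [0.001, 0.742, -0.671, -0.002]
wrist_force: [-3.7, 4.3, 4.8]
opening: 0.0156
```

Call:
carry_out(dp=[[0.12, -0.13, 0], [0.24, -0.25, 0], [0.37, -0.37, 0]], rot=[[0, 0, 0], [0, 0, 0], [0, 0, 0]])

```text
clock: 21.7
tool_pos: [0.6091, 0.0087, 0.1505]
orientation: [0.001, 0.742, -0.671, -0.002]
wrist_force: [-4.1, 4.1, 4.0]
opening: 0.0156
```

```bash
python3 -c "
from h import *
now()"
```

```text
th 48.5 r 30.3 Fres 5.74 Frad 0.33
```

Call:
carry_out(dp=[[0.14, -0.11, 0], [0.28, -0.21, 0], [0.43, -0.3, 0]], rot=[[0, 0, 0], [0, 0, 0], [0, 0, 0]])

```text
clock: 22.08
tool_pos: [0.6126, 0.0048, 0.1505]
orientation: [0.0, 0.742, -0.671, -0.002]
wrist_force: [-3.1, 4.0, 3.1]
opening: 0.0157
```

```bash
python3 -c "
from h import *
now()"
```

```text
th 38.5 r 30.2 Fres 5.06 Frad 0.1
```

Call:
carry_out(dp=[[0.15, -0.08, 0], [0.31, -0.16, 0], [0.47, -0.22, 0]], rot=[[0, 0, 0], [0, 0, 0], [0, 0, 0]])

```text
clock: 22.45
tool_pos: [0.6154, 0.0005, 0.1505]
orientation: [0.0, 0.742, -0.671, -0.001]
wrist_force: [-2.7, 5.3, 3.2]
opening: 0.0155
```

```bash
python3 -c "
from h import *
now()"
```

```text
th 28.7 r 30.1 Fres 5.96 Frad 0.25
```

Call:
carry_out(dp=[[0.17, -0.06, 0], [0.33, -0.1, 0], [0.5, -0.14, 0]], rot=[[0, 0, 0], [0, 0, 0], [0, 0, 0]])

```text
clock: 22.82
tool_pos: [0.6174, -0.0043, 0.1505]
orientation: [0.0, 0.742, -0.671, -0.001]
wrist_force: [-1.5, 5.8, 1.7]
opening: 0.0155
```

```bash
python3 -c "
from h import *
now()"
```

```text
th 18.8 r 30.0 Fres 5.99 Frad 0.45
```

Call:
carry_out(dp=[[0.17, -0.03, 0], [0.35, -0.04, 0], [0.52, -0.05, 0]], rot=[[0, 0, 0], [0, 0, 0], [0, 0, 0]])

```text
clock: 23.2
tool_pos: [0.6186, -0.0094, 0.1505]
orientation: [-0.0, 0.742, -0.671, -0.001]
wrist_force: [-1.8, 6.4, 2.5]
opening: 0.0155
```

```bash
python3 -c "
from h import *
now()"
```

```text
th 8.9 r 30.0 Fres 6.63 Frad -0.77
```

Call:
carry_out(dp=[[0.17, 0.0, 0], [0.35, 0.02, 0], [0.52, 0.04, 0]], rot=[[0, 0, 0], [0, 0, 0], [0, 0, 0]])

```text
clock: 23.58
tool_pos: [0.6189, -0.0141, 0.1506]
orientation: [-0.001, 0.742, -0.671, -0.001]
wrist_force: [-0.1, 7.7, 2.8]
opening: 0.0158
```

```bash
python3 -c "
from h import *
now()"
```

```text
th -0.3 r 29.9 Fres 7.69 Frad -0.09
```

The resistance has clearly risen from about 5.8 to 7.7 N, which puts roughly 10 N on the foot. A further 5° should come near 14–15 N.

Call:
carry_out(dp=[[0.13, 0.02, 0], [0.26, 0.05, 0]], rot=[[0, 0, 0], [0, 0, 0]])

```text
clock: 23.82
tool_pos: [0.6187, -0.0165, 0.1505]
orientation: [-0.001, 0.742, -0.671, -0.001]
wrist_force: [0.5, 8.3, 1.5]
opening: 0.0156
```

```bash
python3 -c "
from h import *
now()
s=snap('wrist','w7.png');now()"
```

```text
th -4.8 r 29.8 Fres 8.33 Frad -0.21
th -5.1 r 29.8 Fres 7.79 Frad -0.87
```

The feel is consistent: about +2.5 N over free turning means about 13–15 N at the foot. I'll ease the stored push, then open and rise.

Call:
carry_out(dp=[[-0.06, 0, 0], [-0.13, 0, 0], [-0.13, 0, 0]], rot=[[0, 0, 0], [0, 0, 0], [0, 0, 0]])

```text
clock: 24.25
tool_pos: [0.6187, -0.0165, 0.1505]
orientation: [-0.0, 0.742, -0.671, -0.0]
wrist_force: [-1.1, 4.4, 1.4]
opening: 0.0158
```

Call:
carry_out(dp=[[0, 0, 0], [0, 0, 0], [0, 0, 0], [0, 0, 0], [0, 0, 0], [0, 0, -1], [0, 0, -3], [0, 0, -6], [0, 0, -10], [0, 0, -14], [0, 0, -14], [0, 0, -14]], rot=[[0, 0, 0], [0, 0, 0], [0, 0, 0], [0, 0, 0], [0, 0, 0], [0, 0, 0], [0, 0, 0], [0, 0, 0], [0, 0, 0], [0, 0, 0], [0, 0, 0], [0, 0, 0]], jaw=0.45)

```text
clock: 25.75
tool_pos: [0.6184, -0.0167, 0.2904]
orientation: [0.0, 0.742, -0.671, -0.0]
wrist_force: [-0.4, 0.4, -1.1]
opening: 0.0513
```

```bash
python3 - <<'E'
from h import *
o=r.observe();print(o['tool_pos'],o['opening'],o['wrist_force'])
s=snap('wrist','w8.png')
H=np.array([.5715,-.196]);yw=np.radians(5.85);X=np.array([np.cos(yw),np.sin(yw)]);Y=np.array([-X[1],X[0]])
P=[]
for v,u in np.argwhere(s['depth']>0):
    if v>340: continue
    p=dep(s,u,v);d=p[:2]-H
    if abs(d@Y)<.012 and -.05<d@X<.08: P.append([d@X,d@Y,p[2],v,u])
P=np.array(P);print(len(P))
A=P[(P[:,0]>.005)&(P[:,0]<.06)&(P[:,2]>.07)]
if len(A)>20:
    p=np.polyfit(A[:,0],A[:,2],1)
    for _ in range(10):
        e=A[:,2]-np.polyval(p,A[:,0]);k=abs(e-np.median(e))<.004;p=np.polyfit(A[k,0],A[k,2],1)
    print('arm',np.arctan(-p[0]),k.sum(),len(A))
hp=[dep(s,u,v) for v in range(0,340) for u in range(0,512) if s['depth'][v,u]>0 and s['pixels'][v,u].max()<60]
hp=np.array(hp);k=(hp[:,2]>.16)&(hp[:,2]<.172)&(hp[:,0]<.66)&(abs(hp[:,1])<.05);print('handle top',hp[k].mean(0),k.sum())
E
```

```text
[ 0.61841495 -0.0167429   0.29040509] 0.051285206732551374 [-0.38530252  0.42838342 -1.09897901]
2007
arm -0.004935564679235538 691 813
handle top [ 0.62107823 -0.0160265   0.16651151] 221
```

View pics/w8.png

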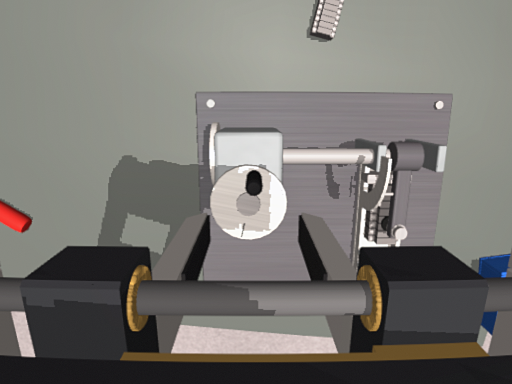

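The arm is level (measured −0.005 rad) at (405,200), the handle (254,183) stayed where it was left, and the gripper is clear of everything. Handing in.

```bash
python3 -c "
from h import *
print(r.close_job())"
```

```text
the job is handed in; nothing more can be done
None
```

I handed the job in at about 26 s of the 72 s allowed. The strip is home, the clamp arm is level and the foot is bearing at an estimated 13–15 N. The interface gave no verdict.

- **Strip:** I pushed it about 30 mm along the channel until it stopped dead at 15 N. The wrist picture then showed it straight in the channel and against the end stop. Its rear edge measured 2–3 mm off my camera estimate of home, which is about the calibration error. I took the hard stop as the proof, and did not measure the strip again after clamping.
- **Clamp:** I wound the handle about 3 turns clockwise on one grasp. Resistance was 5–6.5 N while turning freely and had risen to 8.3 N when I stopped. The foot force comes from that rise and the angle turned past first contact. It was not measured directly, and single force readings scatter by about 0.5 N.
- **After release:** the arm measured −0.005 rad from level, the handle had not moved, and the wrist force was near zero with the gripper 14 cm above its grasping height.
- **Bystanders:** the gripper never went near the screwdriver, roll or bin. The last picture shows only parts of the screwdriver and bin and not the roll, so I did not confirm their final positions.

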